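Hold a pendulum angle gauge on a bar at its set angle

ROBOT

A 6-joint arm with a two-finger parallel gripper is mounted at the origin on a cart in front of the work surface, level with it; the furniture and walls round the work are solid. World frame = base frame: x ahead of the robot, y to its left, z up, the work surface at z = 0. Lengths are in m, angles in degrees, forces in N, time in s.
With the tool pointing down it reaches from about 0.35 to 0.875 m from the base axis. Payload 4.2 kg.
Tool frame: the origin (TCP) lies on the front face of the gripper's body, between the roots of the fingers; the fingertips stand finger_overhang ahead of it and the grasp point (between the pads) lies 51 mm ahead of it (finger_overhang is the distance from the TCP to the fingertips, in m); z points along the fingers, y is the line along which they close (so a half turn about z gives the same grasp; the last joint's range is limited). The gripper opens to 87 mm and grips with 3 to 60 N. Pads are 19 mm wide; open, the fingers measure 117 mm over their backs; the gripper's body (75 mm by 190 mm) begins 51 mm behind the grasp point.
Start: joints at [-50.157, 22.042, 0.453, 0, -68.411, -14.817], TCP at [0.264, -0.566, 0.292] pointing down, gripper open.
Joint ranges: [-179.83, 179.83], [-69.29, 118.12], [-61.27, 80.66], [-181.25, 117.63], [-171.15, -9.14], [-177.46, 177.46]. Speed limits (degrees/s): [159.86, 159.86, 180, 180, 180, 180].

INTERFACE

Orientations are given as a 3x3 rotation matrix whose columns are the frame's x, y, z axes.
In Python, from station import sense, capture, camera_model, finish_job, finger_overhang gives the robot as it stands. The module is installed in compiled form; this text tells all that it offers.
- The arm moves only by the tool jog_arm, never from a script. Its argument "rows" is a list that holds one entry, the list of rows, each a list of 4 numbers: the shift along the tool's x, y, z in m, then the turn about the tool's z in rad. A call has 1 to 20 rows; each row shifts and turns the commanded pose from where the row before left it, along the tool's axes as they then stand; what a row does not reach is not made up. A row lasts 1/8 s, in which the tool goes at most 62.5 mm and 10.7 degrees, less where a joint would pass 70% of its speed; a pose out of reach is approached as far as the arm can. A call is refused whole if a number of a shift passes 0.0625 or a number of a turn 0.188, either way. A call with a gripper value outside its range is refused whole. "claw" is the opening, from 0 (shut) to 1 (fully open), set as the call begins (left out, the last holds). The fingers move at their own pace and stop on an object; the grip force is fixed at half the most. Time passes only in rows, so rows that do not move let the fingers close. It gives the time, the measured TCP pose, the force, the opening and the grip force at its end, in the units of the state.
- sense(): the state, without advancing time (a new reading comes with each control period).
- capture(name): name is "side" or "top" or "wrist"; returns the picture (480x640x3 uint8, red, green, blue); there is no depth.
- camera_model(name): a dict with "fovy" (degrees; the focal length in pixels is half the picture's height over the tangent of half this angle, whatever the lens; pixels are square), "cx", "cy" (the principal point, pixels), "eye" and "rotation" of the camera in the world. Camera axes: x right, y down, z forward; pixel columns grow to the right and rows downward; lengths in m; the calibration is good to about 2 mm. A picture is of the moment at which its call begins: read the wrist's pose just before it. camera_model takes no time and is no camera call; for the wrist camera it gives the pose at the moment of the call.
- finish_job(): hands the job in; it is judged then, once.
The state is a dict: "time_s": time; "joints": joint angles; "joint_velocities": joint speeds; "effort": joint torques, N m; "tcp_pos": TCP position; "ee_rot": TCP orientation; "wrist_force": force on the tool from outside, world axes, zero at the start; "moment": the same for the moment, N m; "gripper_width": opening from 0.0 (shut) to 1.0 (fully open); "gripper_force": force on a finger pad.
Only numpy, scipy, OpenCV 4.12 (cv2) and the standard library are available. Lean on these libraries where they do the work, as an engineer would, in place of code of your own. Each camera call takes 0.05 s, during which the arm holds its last target. There are 200 camera calls.

TASK

Stand the pendulum angle gauge astride the clamped black bar, its V-shaped saddle down on the yellow paint band so that the band is covered. Then rock it round the bar, with both legs of the saddle still bearing on it, until the swinging needle settles on the red mark of its dial, so that a workmate can mark the bar at that angle. Finish holding it there, still gripped and resting on the bar: do not let go, and leave the other things on the bench where they are.

Things in the scene. Friction and masses are not known exactly. Their poses are not given: they have to be found in the camera images.
- gauge: Pendulum angle gauge, 171 mm tall, 0.28 to 0.48 kg. Aluminium inverted-V legs (90 degrees; 44 mm deep in x, feet 88 mm wide in y), round dial 72 mm wide and 25 mm thick in x, black grip block on top: 28 (x) x 26 (y) x 50 mm. Origin: underside centre, level with the feet; z up. The dial face looks to its own -x, roughly to the robot at first. It starts standing on the bench, left or right.
- gauge_saddle (a point): Point of the gauge where the axis of the bar lies when the saddle sits fully on it: 14.2 mm above the feet, on the gauge's z axis. Axes as the gauge's. The bar runs along the gauge's x when it is draped; the V's apex is 34 mm above the feet.
- gauge_grip (a point): Point inside the grip block, 149 mm above the feet, 22 mm below the block's top: the place to take it, from above, across either pair of flats (26 mm along y, 28 mm along x). Axes as the gauge's.
- gauge_pointer (a joint): Free-swinging weighted needle: its angle from the gauge's own z axis, about the gauge's +x axis. At rest it points straight up in the world, and it swings for about 1 s after a movement. Gauge upright: 0; gauge turned by a about its own +x: it settles at -a. Pivot 88 mm above the feet.
- gauge_dial (a joint): Setting of the red mark: angle of the mark from the gauge's own z axis, in the same sense as the needle. Between 0.21 and 0.52 and held by friction. The needle is on the mark when the two values agree (within 0.06).
- index_mark (a point): Centre of the red mark, 3.6 mm wide and 9 mm long, 28.5 mm from the pivot at the dial's rim; its z axis points from the pivot to the mark.
- needle_tip (a point): Tip of the black needle, 30 mm from the pivot; its z axis points along the needle.
- stand: Fixed steel base plate 200 x 84 x 12 mm with two V-blocks (centred 62 mm either side of the middle along x, each 28 mm long, 56 mm wide; screw heads on top 106 mm above the bench) that clamp the bar. Origin: centre of the plate's underside; x along the bar. It stands on the other side of the middle from the gauge.
- bar: Black round bar, 28 mm in diameter, 160 mm long, clamped level in the stand; it does not turn. Origin: 14 mm below the axis at its middle. The bar runs along its own y axis. Free length between the V-blocks 96 mm.
- bar_mid (a point): Point on the axis of the bar at its middle, 80 mm above the bench; x along the bar, z up. A yellow paint band 24 mm wide runs round the bar here.
- spray_can: Bystander: spray can, 66 mm in diameter, 212 mm tall. Origin under its middle.
- offcut: Bystander: sawn aluminium block 54 x 66 x 78 mm. Origin under its middle.
- block_123: Bystander: steel block with holes, 51 x 76 x 25 mm. Origin under its middle.
- deburr_tool: Bystander: blue-handled deburring tool, 137 mm long, lying. Origin under its middle.
Not all that is in view belongs to the job. What is shaped like the gauge but purple is not meant.

How it is judged:
By the outcome, as a careful person would: the job done as asked, in the order asked, and still so for the second after the job is handed in, while the arm keeps its last pose, push and grip.
It also fails if it takes over 48 s, if anything falls off the work surface, if the arm or the gripper's body presses on something with over 40 N, if the wrist force passes 120 N, or if a joint passes its speed limit or range.

## Working session

There is one attempt and no reset: what is moved stays moved. The work goes in short steps, Python scripts to look and compute and a tool call to move; the robot and the scene stay as the last step left them, time stands still between calls to the robot, and variables do not carry over. Pictures are saved under pics/ and viewed, at most 10 in all, crops included, and the job is handed in when it is done.

Besides the shell and the picture viewer there is one more tool, called as name(argument=value, ...) on one line, values as JSON. jog_arm: Moves the arm, as the interface text tells. Its arguments: {"type":"object","properties":{"rows":{"type":"array"},"claw":{"type":"number"}},"required":["rows"]}

```bash
mkdir -p pics; python3 - <<'E'
from station import *
import cv2,numpy as np
print(finger_overhang); s=sense(); print(s['tcp_pos'],s['ee_rot'],s['wrist_force'])
for n in("side","top"):
    m=camera_model(n);print(n,m); cv2.imwrite(f"pics/{n}0.png",capture(n)[:,:,::-1])
E
```

```text
0.0697
[ 0.26423947 -0.56589899  0.29115695] [[-9.06199775e-01 -4.22848750e-01 -9.49534586e-04]
 [-4.22849814e-01  9.06197727e-01  1.92717809e-03]
 [ 4.55612390e-05  2.14791887e-03 -9.99997692e-01]] [-0.07985562 -0.67075093  0.40711453]
side {'fovy': 55.926825975580115, 'cx': 319.4412948284146, 'cy': 238.04348846104725, 'eye': array([ 0.4369166 , -1.06870226,  0.78015863]), 'rotation': array([[ 0.98490844, -0.09770854,  0.14285797],
       [-0.17288381, -0.51649842,  0.83865402],
       [-0.00815775, -0.85069526, -0.52559588]])}
top {'fovy': 45.619616158337, 'cx': 312.2931842421124, 'cy': 233.1281642697095, 'eye': array([0.34810705, 0.01710252, 1.38420137]), 'rotation': array([[ 0.02806661, -0.98007484,  0.19663565],
       [-0.99959836, -0.02829003,  0.00167309],
       [ 0.00392308, -0.19660363, -0.9804752 ]])}
```

View pics/side0.png

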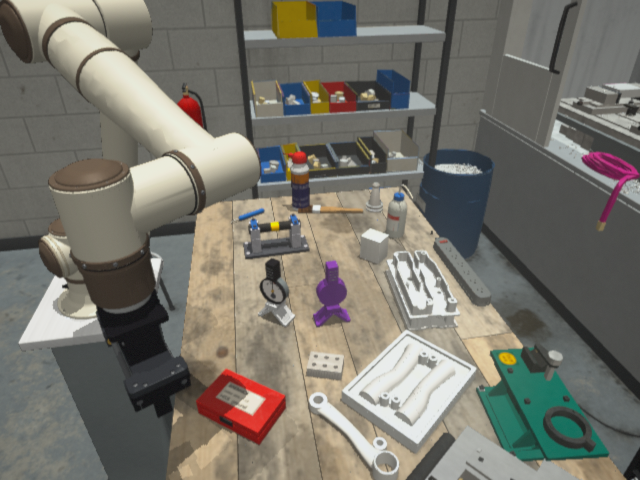

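View pics/top0.png

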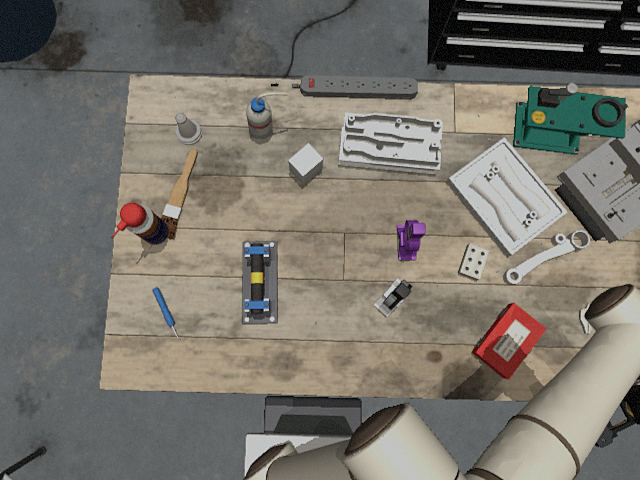

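The side view shows the gauge at about (273,290), the purple decoy at (332,290) and the bar with its yellow band at (275,226). In the top view the gauge is at (395,296) and the band at (257,278). I'll enlarge these areas.

```bash
cat > h.py <<'E'
import numpy as np,cv2
from station import *
def ray(n,u,v,m=None):
    m=m or camera_model(n); f=240/np.tan(np.radians(m['fovy']/2))
    d=m['rotation']@np.array([(u-m['cx'])/f,(v-m['cy'])/f,1]); return m['eye'],d/np.linalg.norm(d)
def plane(n,u,v,z,m=None):
    e,d=ray(n,u,v,m); return e+d*(z-e[2])/d[2]
def tri(a,b):
    (e,d),(g,k)=a,b; t=np.linalg.lstsq(np.c_[d,-k],g-e,rcond=None)[0]
    p,q=e+t[0]*d,g+t[1]*k; return (p+q)/2,np.linalg.norm(p-q)
def proj(m,p):
    f=240/np.tan(np.radians(m['fovy']/2)); c=m['rotation'].T@(np.asarray(p)-m['eye']); return c[:2]/c[2]*f+[m['cx'],m['cy']]
E
python3 - <<'E'
from h import *
c={}
for n in("side","top"):
    im=cv2.imread(f"pics/{n}0.png"); c[n]=im
    hsv=cv2.cvtColor(im,cv2.COLOR_BGR2HSV); k=cv2.inRange(hsv,(22,150,120),(34,255,255))
    k[:, :220]=0;k[:,310:]=0;k[:200]=0;k[300:]=0
    ys,xs=np.nonzero(k);c[n+'y']=(xs.mean(),ys.mean());print(n,len(xs),xs.mean(),ys.mean(),xs.min(),xs.max(),ys.min(),ys.max())
print(tri(ray('side',*c['sidey']),ray('top',*c['topy'])), plane('top',*c['topy'],.094))
z=lambda n,x,y,w,h:cv2.resize(c[n][y:y+h,x:x+w],(400,300),interpolation=cv2.INTER_CUBIC)
cv2.imwrite("pics/c1.png",np.vstack([np.hstack([z('top',365,270,60,45),z('top',200,236,120,90)]),np.hstack([z('side',230,255,100,75),z('side',230,200,100,75)])]))
E
```

```text
side 66 274.3636363636364 225.5 270 278 222 230
top 100 256.15 277.14 251 262 272 282
(array([0.50291937, 0.14510052, 0.08109958]), np.float64(0.0001127259914366747)) [0.50133057 0.14383189 0.094     ]
```

View pics/c1.png

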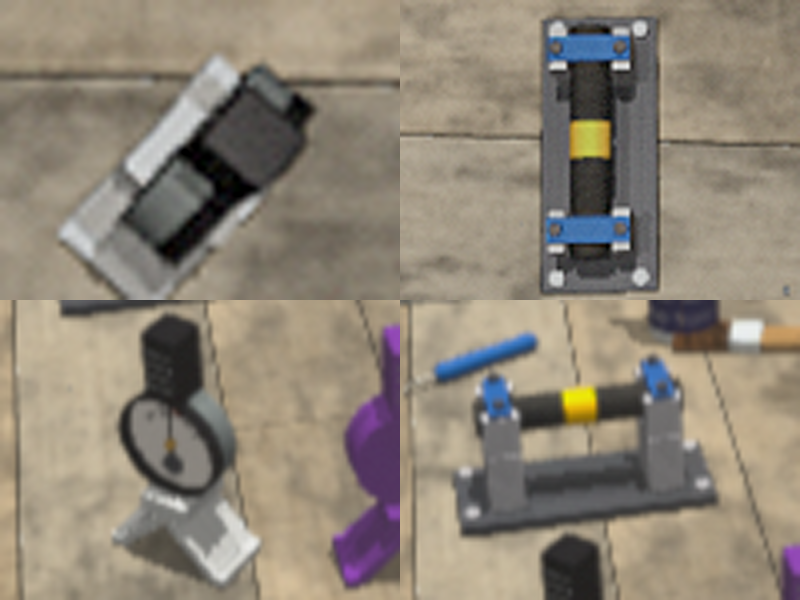

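The top-left crop shows the gauge's feet turned about 45°. The long upper-left edge runs from crop (62,232) to (222,55), and the third corner is at (150,298). The dial faces lower right in the image (−x, −y). The stand lies nearly along world x, with the band at its middle.

```bash
python3 - <<'E'
from h import *
P=lambda x,y:plane('top',365+x/6.667,270+y/6.667,0)
a,b,c=P(222,55),P(62,232),P(150,298)
print(a,b,c,'len',np.linalg.norm(a-b),np.linalg.norm(b-c))
ex=(b-c)/np.linalg.norm(b-c); w=(b-a)/np.linalg.norm(b-a); print('yaw x',np.degrees(np.arctan2(ex[1],ex[0])),'y-90',np.degrees(np.arctan2(w[1],w[0]))-90)
print('centre',(a+c)/2, (a+b)/2-.022*np.array([w[1],-w[0],0]))
# grip top: side + top
S=lambda x,y:(230+x/4,255+(y-300)/4)
print('block top', tri(ray('side',*S(172,326)),ray('top',365+258/6.667,270+128/6.667)))
B=lambda x,y:plane('top',200+(x-400)/3.333,236+y/3.333,.012)
q=[B(545,18),B(657,18),B(657,292),B(543,292)];print(np.mean(q,0));d=q[0]+q[1]-q[2]-q[3];print('stand yaw',np.degrees(np.arctan2(d[1],d[0])),np.linalg.norm(d)/2)
m=camera_model('wrist');s=sense();R=s['ee_rot'];print('wrist in tool',R.T@(m['eye']-s['tcp_pos']),R.T@m['rotation'],m['fovy'])
E
```

```text
[ 0.51966396 -0.1931691   0.        ] [ 0.45363244 -0.13512006  0.        ] [ 0.43083072 -0.16704017  0.        ] len 0.08791957724267496 0.039227685948917325
yaw x 54.46036753452123 y-90 48.68093919655399
centre [ 0.47524734 -0.18010463  0.        ] [ 0.47212266 -0.18066756  0.        ]
block top (array([ 0.47585073, -0.17882269,  0.1698958 ]), np.float64(0.0006713301385760775))
[0.49978111 0.14167995 0.012     ]
stand yaw 2.428532302096065 0.19865921058090644
wrist in tool [ 0.08484649  0.00049382 -0.09238809] [[ 2.33415860e-03 -9.52010082e-01 -3.06057766e-01]
 [ 9.99997230e-01  2.12914786e-03  1.00367297e-03]
 [-3.03864546e-04 -3.06059261e-01  9.52012414e-01]] 62.36111401438377
```

jog_arm(rows=[[[-0.03,0.026,0.0085,0],[-0.03,0.026,0.0085,0],[-0.03,0.026,0.0085,0],[-0.03,0.026,0.0085,0],[-0.03,0.026,0.0085,0],[-0.03,0.026,0.0085,0],[-0.03,0.026,0.0085,0],[-0.03,0.026,0.0085,0],[0,0,0,-0.145],[0,0,0,-0.145],[0,0,0,-0.145],[0,0,0,0],[0,0,0,0]]], claw=1)

```text
time_s: 1.72
tcp_pos: [0.3938, -0.2763, 0.2241]
ee_rot: [[-0.645, -0.764, -0.0], [-0.764, 0.645, 0.0], [0.0, 0.0, -1.0]]
wrist_force: [-0.2, 0.0, -0.1]
gripper_width: 0.999
gripper_force: 0.0
```

```bash
cat > w.py <<'E'
import sys,json
from h import *
n=sys.argv[1]; s=sense(); m=camera_model('wrist'); cv2.imwrite(f'pics/{n}.png',capture('wrist')[:,:,::-1])
json.dump({k:(v.tolist() if hasattr(v,'tolist') else v) for k,v in m.items()},open(f'pics/{n}.json','w'))
print(s['time_s'],s['tcp_pos'].round(4),s['ee_rot'].round(3).tolist(),s['joints'],np.round(s['wrist_force'],2))
E
python3 w.py w1
```

```text
1.725 [ 0.3938 -0.2763  0.2241] [[-0.645, -0.764, -0.0], [-0.764, 0.645, 0.0], [0.0, 0.0, -1.0]] [-1.56534801e+01  1.18493747e+01 -2.49383323e+01 -6.76495469e-03
 -5.32353780e+01 -2.45160272e+01] [-0.18  0.03 -0.12]
```

View pics/w1.png

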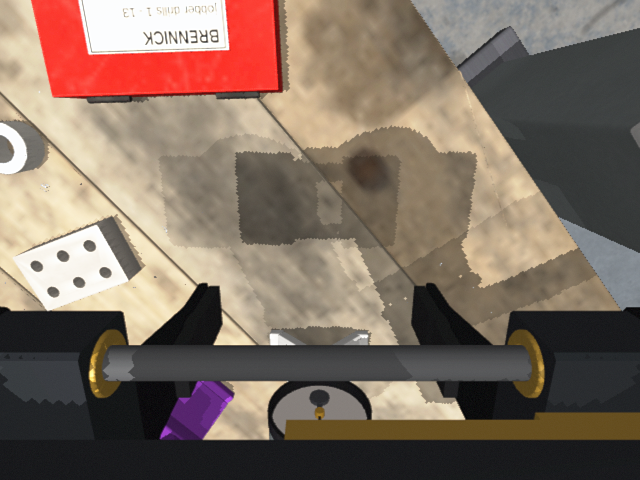

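The dial is at about (320,400), and the gripper body hides its upper rim. I'll turn the tool 90°, which grasping needs anyway, and look sideways at the dial.

jog_arm(rows=[[[0.013,0.021,0,0],[0.013,0.021,0,0],[0,0,0,-0.1745],[0,0,0,-0.1745],[0,0,0,-0.1745],[0,0,0,-0.1745],[0,0,0,-0.1745],[0,0,0,-0.1745],[0,0,0,-0.1745],[0,0,0,-0.1745],[0,0,0,-0.1745],[0,0,0,0],[0,0,0,0]]])

```text
time_s: 3.4
tcp_pos: [0.3449, -0.2692, 0.2242]
ee_rot: [[0.763, -0.646, -0.0], [-0.646, -0.763, 0.0], [-0.0, 0.0, -1.0]]
wrist_force: [-1.1, 0.1, -0.8]
gripper_width: 1.002
gripper_force: 0.0
```

```bash
python3 w.py w2
```

```text
3.4 [ 0.3449 -0.2692  0.2242] [[0.763, -0.646, -0.0], [-0.646, -0.763, 0.0], [-0.0, 0.0, -1.0]] [-1.65462441e+01  7.61211809e+00 -3.03588005e+01 -2.24630471e-03
 -5.20336527e+01  6.63046063e+01] [-1.08  0.07 -0.8 ]
```

View pics/w2.png

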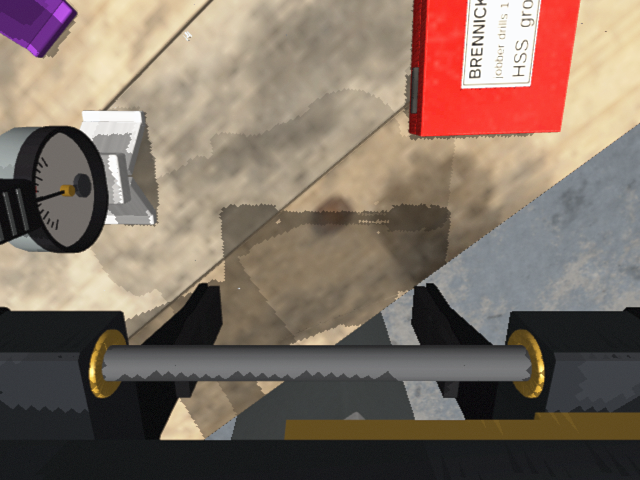

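The dial face is at (75,190), with its up direction pointing left in the image. I'll zoom in to find the red mark.

```bash
python3 - <<'E'
from h import *
im=cv2.imread('pics/w2.png')[110:260,0:160]
cv2.imwrite('pics/c2.png',cv2.resize(im,(640,600),interpolation=cv2.INTER_CUBIC))
b,g,r=[im[:,:,i].astype(int) for i in range(3)]
ys,xs=np.nonzero((r>g+50)&(r>b+50));print([(x,y+110,im[y,x].tolist()) for x,y in zip(xs,ys)][:40])
E
```

```text
[]
```

View pics/c2.png

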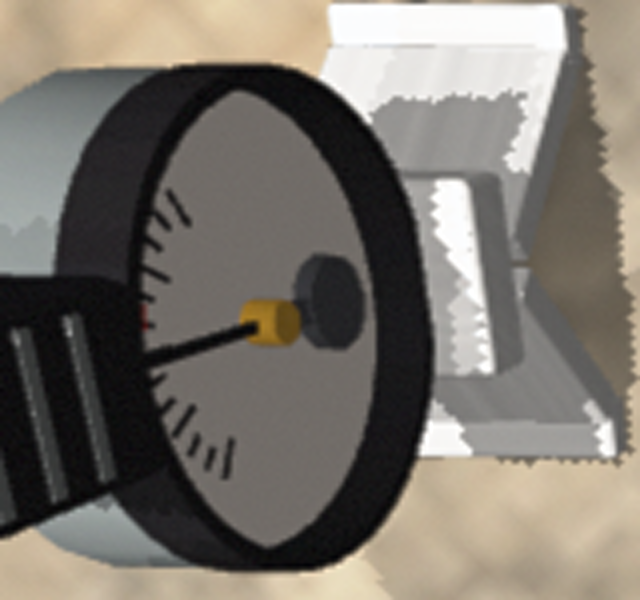

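The raised rim hides the mark apart from a red sliver at crop (147,318). I'll measure the mark properly with the side camera once the gauge is lifted. First I'll fix the gauge position from the front foot corners.

```bash
python3 - <<'E'
from h import *
import json
m={k:(np.array(v) if isinstance(v,list) else v) for k,v in json.load(open('pics/w2.json')).items()}
im=cv2.imread('pics/w2.png')
P=lambda x,y:plane('',x/4,110+y/4,0,m)
a,b=P(578,8),P(628,458); w=(a-b);yaw=np.degrees(np.arctan2(w[1],w[0]))-90
print(a,b,np.linalg.norm(w),yaw%360); 
for y in (yaw%180,50): 
    ex=np.array([np.cos(np.radians(y)),np.sin(np.radians(y)),0]); o=(a+b)/2+.022*ex; print(y,o)
    s=sense(); print('tool-frame shift',s['ee_rot'].T@(o-s['tcp_pos']))
# predicted pixels of model pts
ey=np.array([-ex[1],ex[0],0])
for t in (.2,.3,.4,.5):
    print(t,[proj(m,o-ex*dx+ey*(-np.sin(t)*r)+np.array([0,0,.088+np.cos(t)*r])).round(1).tolist() for dx in(.006,.0085,.0105) for r in (.024,.0285)])
print(proj(m,o-ex*.0085+[0,0,.088]))
E
```

```text
[ 0.49184883 -0.22190069  0.        ] [ 0.42461831 -0.16331079  0.        ] 0.08917801947628609 228.9285772603726
48.928577260372606 [ 0.47268755 -0.17602014  0.        ]
tool-frame shift [ 0.03742242 -0.15359669  0.22424141]
50 [ 0.4723749  -0.17575276  0.        ]
tool-frame shift [ 0.03701104 -0.15359905  0.22424144]
0.2 [[35.2, 193.4], [29.0, 193.5], [40.0, 193.4], [33.9, 193.5], [43.8, 193.4], [37.8, 193.5]]
0.3 [[35.0, 188.8], [28.8, 187.9], [39.7, 188.8], [33.6, 187.9], [43.6, 188.8], [37.5, 187.9]]
0.4 [[35.1, 184.3], [28.9, 182.4], [39.9, 184.3], [33.8, 182.4], [43.7, 184.3], [37.7, 182.4]]
0.5 [[35.5, 179.8], [29.4, 177.0], [40.3, 179.8], [34.3, 177.0], [44.1, 179.8], [38.2, 177.0]]
[ 68.35559167 193.24309727]
```

jog_arm(rows=[[[0,0,-0.0175,0],[0,0,-0.0175,0],[0.0098,-0.0384,0,0],[0.0098,-0.0384,0,0],[0.0098,-0.0384,0,0],[0.0098,-0.0384,0,0],[0,0,0,0],[0,0,0.012,0],[0,0,0.012,0],[0,0,0.012,0],[0,0,0.012,0],[0,0,0.011,0],[0,0,0,0]]])

```text
time_s: 5.08
tcp_pos: [0.4734, -0.1768, 0.1992]
ee_rot: [[0.765, -0.644, -0.002], [-0.644, -0.765, 0.0], [-0.002, 0.001, -1.0]]
wrist_force: [-0.5, 0.4, 0.2]
gripper_width: 1.001
gripper_force: 0.0
```

```bash
python3 w.py w3
```

```text
5.075 [ 0.4734 -0.1768  0.1992] [[0.765, -0.644, -0.002], [-0.644, -0.765, 0.0], [-0.002, 0.001, -1.0]] [-2.05292549e+00  1.58498467e+01 -2.36097598e+01 -8.22898577e-03
 -5.06722664e+01  5.19788599e+01] [-0.49  0.37  0.18]
```

View pics/w3.png

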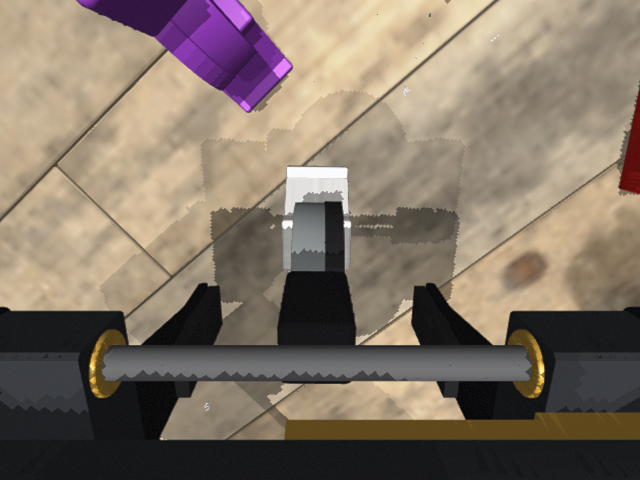

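The block is centred between the open fingers at (316,310) and square to the pads. The near foot edge is at row 167. I'll check the centring along tool x numerically and close.

```bash
python3 - <<'E'
from h import *
s=sense();R=s['ee_rot'];t=s['tcp_pos']
for u,v,z,e in((318,167,0,.044),(318,272,.124,.013),(318,203,.088,.036)):
    print((R.T@(plane('wrist',u,v,z)-t))[:2],e)
E
```

```text
[0.04365405 0.00117822] 0.044
[0.01305039 0.00072846] 0.013
[0.03710115 0.00080385] 0.036
```

jog_arm(rows=[[[0,0,0,0],[0,0,0,0],[0,0,0,0],[0,0,0,0],[0,0,0,0],[0,0,0,0]]], claw=0)

```text
time_s: 5.88
tcp_pos: [0.4739, -0.1769, 0.2003]
ee_rot: [[0.765, -0.644, 0.0], [-0.644, -0.765, -0.0], [0.0, 0.0, -1.0]]
wrist_force: [-0.9, 0.4, -0.4]
gripper_width: 0.403
gripper_force: 0.0
```

jog_arm(rows=[[[0,0,0,0],[0,0,0,0],[0,0,0,0],[0,0,0,0],[0,0,0,0]]])

```text
time_s: 6.5
tcp_pos: [0.4739, -0.1769, 0.2002]
ee_rot: [[0.765, -0.644, -0.0], [-0.644, -0.765, 0.0], [-0.0, 0.0, -1.0]]
wrist_force: [0.5, -0.5, -0.3]
gripper_width: 0.319
gripper_force: 29.9
```

jog_arm(rows=[[[0,0,-0.02,0],[0,0,-0.04,0],[0.0185,0.025,-0.0233,0],[0.0185,0.025,-0.0233,0],[0.0185,0.025,-0.0233,0],[0.0185,0.025,-0.0233,0],[0.0185,0.025,-0.0233,0],[0.0185,0.025,-0.0233,0],[0.0185,0.025,-0.0233,0],[0.0185,0.025,-0.0233,0],[0.0185,0.025,-0.0233,0],[0.0185,0.025,-0.0233,0],[0.0185,0.025,-0.0233,0],[0.0185,0.025,-0.0233,0],[0,0,0,-0.165],[0,0,0,-0.165],[0,0,0,-0.165],[0,0,0,-0.165]]])

```text
time_s: 8.75
tcp_pos: [0.4512, -0.5495, 0.5377]
ee_rot: [[0.999, -0.034, -0.002], [-0.034, -0.999, 0.003], [-0.002, -0.003, -1.0]]
wrist_force: [0.6, -0.5, -3.4]
gripper_width: 0.317
gripper_force: 30.0
```

jog_arm(rows=[[[0,0,0,0],[0,0,0,0],[0,0,0,0],[0,0,0,0],[0,0,0,0],[0,0,0,0],[0,0,0,0],[0,0,0,0]]])

```text
time_s: 9.75
tcp_pos: [0.4507, -0.5493, 0.5399]
ee_rot: [[0.999, -0.039, -0.0], [-0.039, -0.999, -0.0], [-0.0, 0.0, -1.0]]
wrist_force: [-0.6, -0.6, -3.3]
gripper_width: 0.32
gripper_force: 30.0
```

```bash
python3 - <<'E'
from h import *
s=sense();R=s['ee_rot'];t=s['tcp_pos'];print(t,s['joints'],s['wrist_force'])
im=capture('side')[:,:,::-1];cv2.imwrite('pics/side1.png',im);m=camera_model('side')
g=t-[0,0,.2]+0  # feet origin
u,v=proj(m,g+[0,0,.088]-R[:,1]*-.0); print(u,v)
x,y=int(u)-40,int(v)-40
cv2.imwrite('pics/c3.png',cv2.resize(im[y:y+75,x:x+100],(800,600),interpolation=cv2.INTER_CUBIC));print('origin',x,y)
b,gg,r=[im[:,:,i].astype(int) for i in range(3)]
k=(r>gg+40)&(r>b+40);ys,xs=np.nonzero(k[y:y+80,x:x+100]);print([(a+x,c+y,im[c+y,a+x].tolist()) for a,c in zip(xs,ys)])
E
```

```text
[ 0.45066283 -0.54932153  0.53987065] [-3.76366906e+01  3.11046505e+01  4.93907969e+01  2.21653836e-03
 -1.08286831e+02  1.25383454e+02] [-0.60866277 -0.63708976 -3.33802624]
266.1691393860202 259.8861777044275
origin 226 219
[(np.int64(278), np.int64(226), [10, 183, 229]), (np.int64(275), np.int64(227), [10, 170, 219]), (np.int64(276), np.int64(227), [10, 173, 221]), (np.int64(277), np.int64(227), [10, 169, 217]), (np.int64(278), np.int64(227), [10, 156, 203]), (np.int64(275), np.int64(228), [10, 140, 183]), (np.int64(276), np.int64(228), [10, 142, 187]), (np.int64(277), np.int64(228), [10, 139, 181]), (np.int64(269), np.int64(245), [57, 60, 108]), (np.int64(270), np.int64(245), [33, 35, 100]), (np.int64(271), np.int64(245), [54, 58, 102]), (np.int64(269), np.int64(246), [63, 67, 129]), (np.int64(270), np.int64(246), [30, 35, 124]), (np.int64(271), np.int64(246), [72, 76, 132]), (np.int64(269), np.int64(247), [55, 58, 127]), (np.int64(270), np.int64(247), [44, 48, 129]), (np.int64(271), np.int64(247), [80, 84, 137]), (np.int64(269), np.int64(248), [68, 72, 119]), (np.int64(270), np.int64(248), [82, 89, 134])]
```

View pics/c3.png

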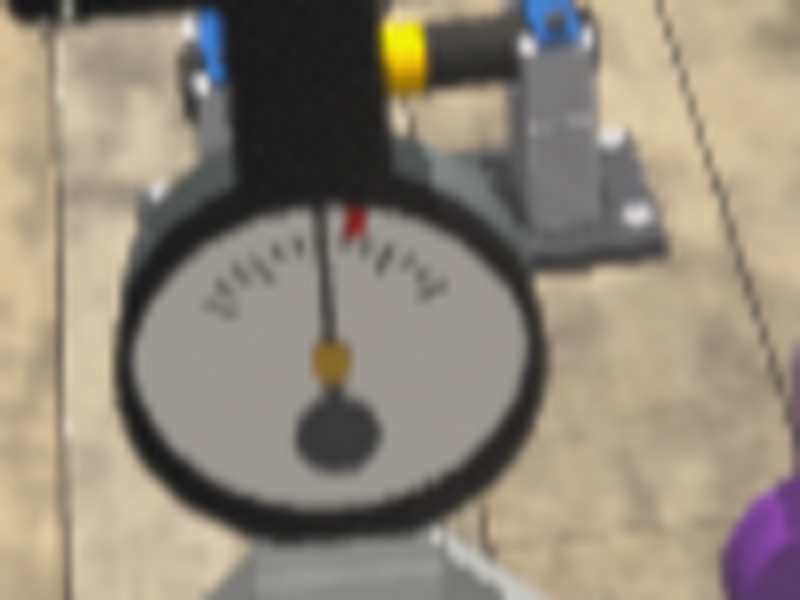

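Side crop: the needle stands vertical through (325,270), the pivot is at (332,362), and the red mark is just right of the needle at (355,220).

```bash
python3 - <<'E'
from h import *
s=sense();R=s['ee_rot'];t=s['tcp_pos'];ex=-R[:,1];ex[2]=0;ex/=np.linalg.norm(ex);ey=np.array([-ex[1],ex[0],0])
im=cv2.imread('pics/side1.png').astype(float)
r=im[240:250,264:276]; w=np.clip(r[:,:,2]-r[:,:,:2].mean(2)-15,0,None);ys,xs=np.mgrid[240:250,264:276]
c=((w*xs).sum()/w.sum(),(w*ys).sum()/w.sum());print('red',c)
o=t-[0,0,.2]
def on(u,v,dx):
    e,d=ray('side',u,v); k=((o-ex*dx-e)@ex)/(d@ex); p=e+k*d-o; return np.array([p@ey,p[2]-.088])
C=lambda x,y:(226+(x+.5)/8-.5,219+(y+.5)/8-.5)
for dx in(.006,.0085,.0105,.0125):
    N=on(*C(322,212),dx)-on(*C(329,335),dx)
    m=on(*c,dx);h=on(*C(332,362),dx)
    # needle line x at mark height
    print(dx,'needle',np.arctan2(-N[0],N[1]),'mark',m,'hub',h,np.hypot(*(m-h)),'ang',np.arctan2(-(m-h)[0],(m-h)[1]), 'visible red inner', on(*C(351,238),dx)-h)
# dial ellipse center from rim inner edges: left 130, right 528 ; top 205 bottom 510
for dx in (.008,.0125): print([on(*C(a,b),dx).round(4).tolist() for a,b in((130,355),(528,355),(330,203),(330,512),(118,360),(545,360))])
E
```

```text
red (np.float64(269.8789752650177), np.float64(246.37455830388691))
0.006 needle 0.022366595650409802 mark [-0.00647557  0.02536809] hub [-0.00080308 -0.00249018] 0.028429920205015603 ang 0.20087351218829302 visible red inner [-0.00488404  0.02484101]
0.0085 needle 0.022366595650409916 mark [-0.00647636  0.02695981] hub [-0.00083149 -0.00076284] 0.02829151247971329 ang 0.20087351218829197 visible red inner [-0.00486026  0.02472008]
0.0105 needle 0.022366595650409066 mark [-0.00647699  0.02823318] hub [-0.00085421  0.00061904] 0.028180786299471496 ang 0.20087351218829197 visible red inner [-0.00484124  0.02462333]
0.0125 needle 0.022366595650408154 mark [-0.00647762  0.02950656] hub [-0.00087693  0.00200091] 0.02807006011922953 ang 0.20087351218829272 visible red inner [-0.00482222  0.02452658]
[[0.0328, 0.0038], [-0.0342, -0.003], [-0.0027, 0.0308], [0.0017, -0.0328], [0.0349, 0.0029], [-0.0371, -0.0044]]
[[0.0325, 0.0068], [-0.034, 0.0001], [-0.0027, 0.0337], [0.0016, -0.0295], [0.0345, 0.006], [-0.0369, -0.0012]]
```

The mark angle comes out at about 0.20–0.22, and the given range starts at 0.21, so I'll aim for a tilt of 0.22. Next I'll carry the gauge over the bar.

jog_arm(rows=[[[0,0,0,0.1],[0,0,0,0.174],[0,0,0,0.174],[0,0,0,0.174],[0,0,0,0.174],[0,0,0,0.174],[0,0,0,0.174],[0,0,0,0.174],[0,0,0,0.172],[0,0,0,0],[0,0,0,0]]])

```text
time_s: 11.18
tcp_pos: [0.4507, -0.5493, 0.5398]
ee_rot: [[0.044, -0.999, 0.0], [-0.999, -0.044, 0.0], [-0.0, -0.0, -1.0]]
wrist_force: [0.7, 0.3, -3.3]
gripper_width: 0.315
gripper_force: 30.0
```

jog_arm(rows=[[[-0.02,-0.0024,0.005,0],[-0.0383,-0.0045,0.01,0],[-0.0383,-0.0045,0.01,0],[-0.0383,-0.0045,0.01,0],[-0.0383,-0.0045,0.01,0],[-0.0383,-0.0045,0.01,0],[-0.0383,-0.0045,0.01,0],[-0.0383,-0.0045,0.01,0],[-0.0383,-0.0045,0.01,0],[-0.0383,-0.0045,0.01,0],[-0.0383,-0.0045,0.01,0],[-0.0383,-0.0045,0.01,0],[-0.0383,-0.0045,0.01,0],[-0.0383,-0.0045,0.01,0],[-0.0383,-0.0045,0.01,0],[-0.0383,-0.0045,0.01,0],[-0.0383,-0.0045,0.01,0],[-0.0383,-0.0045,0.01,0],[-0.018,-0.0021,0.005,0],[0,0,0,0]]])

```text
time_s: 13.68
tcp_pos: [0.5029, 0.1432, 0.3595]
ee_rot: [[0.044, -0.999, -0.001], [-0.999, -0.044, -0.001], [0.001, 0.001, -1.0]]
wrist_force: [-0.0, -0.5, -3.7]
gripper_width: 0.32
gripper_force: 30.0
```

```bash
python3 w.py w4; python3 -c "
from h import *
cv2.imwrite('pics/top4.png',capture('top')[:,:,::-1]);cv2.imwrite('pics/side4.png',capture('side')[:,:,::-1])
s=sense();d=s['ee_rot'].T@(np.array([.5015,.143,.266])-s['tcp_pos']);print(d,s['gripper_width'],s['joints'])
a=cv2.imread('pics/w4.png');b=cv2.imread('pics/side4.png')[140:290,180:360]
cv2.imwrite('pics/c4.png',np.hstack([cv2.resize(a,(400,300)),cv2.resize(b,(360,300))]))"
```

```text
13.675 [0.5029 0.1432 0.3595] [[0.044, -0.999, -0.001], [-0.999, -0.044, -0.001], [0.001, 0.001, -1.0]] [ 3.36973769e+01  9.58879535e+00 -7.12728921e+00  4.53465119e-03
 -7.33382499e+01 -3.11725364e+01] [-0.03 -0.47 -3.67]
[-0.00129506  0.0015321   0.0944045 ] 0.3225535560564485 [ 3.35542970e+01  9.49958240e+00 -7.12054239e+00  2.22253102e-02
 -7.33480437e+01 -3.11963059e+01]
```

View pics/c4.png

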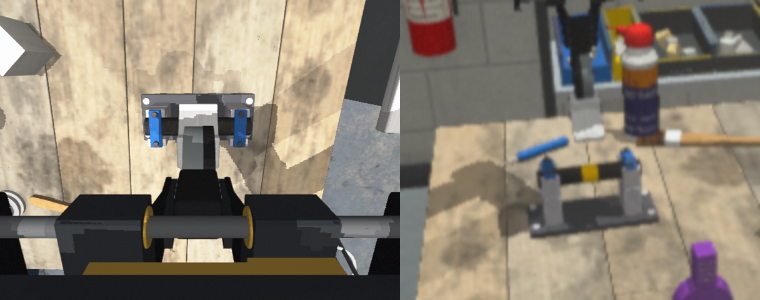

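The stand is under the held gauge in the wrist view, with the plate's edge corners at about (227,152) and (406,152) in full pixels and the blue caps at about (248,205) and (386,205).

```bash
python3 - <<'E'
from h import *
import json
m={k:(np.array(v) if isinstance(v,list) else v) for k,v in json.load(open('pics/w4.json')).items()}
im=cv2.imread('pics/w4.png');hsv=cv2.cvtColor(im,cv2.COLOR_BGR2HSV)
k=cv2.inRange(hsv,(100,120,60),(120,255,255));n,l,st,ce=cv2.connectedComponentsWithStats(k)
for i in range(1,n):
    if st[i,4]>150: 
        x,y,w,h=st[i,:4]; print(st[i],ce[i],plane('',*ce[i],.098,m))
a,b=[plane('',u,v,.012,m) for u,v in((227,151),(406,151))];w=b-a;print(a,b,np.linalg.norm(w),(a+b)/2,np.degrees(np.arctan2(w[1],w[0])))
# precise corners: dark plate edge rows
g=cv2.cvtColor(im,cv2.COLOR_BGR2GRAY).astype(int)
for u in(250,270,360,385): print(u,g[140:160,u].tolist())
print(g[160,215:240].tolist(),g[160,395:420].tolist())
t=cv2.imread('pics/top4.png');k=cv2.inRange(cv2.cvtColor(cv2.imread('pics/top0.png'),cv2.COLOR_BGR2HSV),(100,120,60),(120,255,255));k[:,:235]=0;k[:,290:]=0
n,l,st,ce=cv2.connectedComponentsWithStats(k)
for i in range(1,n):
    if st[i,4]>40: print('top',st[i],plane('top',*ce[i],.098))
E
```

```text
[ 237  176   23   60 1024] [248.56152344 204.95410156] [0.56398838 0.14526491 0.098     ]
[373 176  22  59 994] [383.61770624 204.65694165] [0.44067973 0.13930894 0.098     ]
[0.60104279 0.10703661 0.012     ] [0.4061794  0.09801922 0.012     ] 0.1950719193309523 [0.5036111  0.10252792 0.012     ] -177.35050221061388
250 [197, 201, 204, 204, 206, 207, 208, 211, 211, 171, 68, 93, 124, 125, 122, 124, 125, 124, 124, 125]
270 [179, 178, 179, 182, 185, 188, 191, 194, 195, 160, 65, 93, 120, 122, 121, 122, 124, 123, 123, 122]
360 [171, 170, 172, 171, 171, 168, 168, 167, 164, 131, 67, 96, 116, 118, 119, 117, 119, 117, 118, 118]
385 [200, 198, 196, 194, 191, 194, 192, 193, 170, 88, 60, 98, 113, 116, 115, 112, 116, 114, 117, 120]
[197, 190, 186, 183, 175, 169, 162, 159, 167, 174, 171, 112, 124, 156, 243, 255, 253, 253, 253, 254, 254, 255, 255, 244, 110] [255, 255, 254, 254, 254, 254, 254, 255, 255, 206, 133, 120, 163, 223, 225, 223, 225, 227, 228, 231, 232, 230, 228, 226, 222]
top [251  98  13  13 129] [0.91770742 0.16092461 0.098     ]
top [244 246  25   9 166] [0.56316826 0.1461596  0.098     ]
top [244 300  25   9 167] [0.4393401  0.14077663 0.098     ]
```

jog_arm(rows=[[[-0.0011,0.001,0,0],[0,0,0.01,0],[0,0,0.012,0],[0,0,0.012,0],[0,0,0.012,0],[0,0,0.012,0],[0,0,0.012,0],[0,0,0.01,0],[0,0,0.005,0],[0,0,0.004,0],[0,0,0,0],[0,0,0,0]]])

```text
time_s: 15.32
tcp_pos: [0.5022, 0.1437, 0.2713]
ee_rot: [[0.042, -0.999, 0.001], [-0.999, -0.042, 0.0], [-0.0, -0.001, -1.0]]
wrist_force: [0.2, -0.8, -3.7]
gripper_width: 0.319
gripper_force: 30.0
```

jog_arm(rows=[[[0,0,0.002,0],[0,0,0.001,0],[0,0,0.001,0],[0,0,0,0]]])

```text
time_s: 15.82
tcp_pos: [0.5021, 0.1438, 0.2671]
ee_rot: [[0.042, -0.999, 0.001], [-0.999, -0.042, 0.001], [-0.001, -0.001, -1.0]]
wrist_force: [-0.9, 0.9, -2.5]
gripper_width: 0.32
gripper_force: 30.0
```

jog_arm(rows=[[[0,0,0.0005,0],[0,0,0.0005,0],[0,0,0,0],[0,0,0,0]]])

```text
time_s: 16.32
tcp_pos: [0.5023, 0.1439, 0.2665]
ee_rot: [[0.042, -0.999, 0.002], [-0.999, -0.042, 0.001], [-0.001, -0.002, -1.0]]
wrist_force: [-0.9, 1.5, 3.1]
gripper_width: 0.321
gripper_force: 30.0
```

jog_arm(rows=[[[0,0,0.0005,0],[0,0,0.0005,0],[0,0,0,0],[0,0,0,0]]])

```text
time_s: 16.82
tcp_pos: [0.5025, 0.1441, 0.2661]
ee_rot: [[0.042, -0.999, 0.002], [-0.999, -0.042, 0.001], [-0.001, -0.002, -1.0]]
wrist_force: [-2.0, 3.0, 6.9]
gripper_width: 0.319
gripper_force: 30.0
```

jog_arm(rows=[[[-0.003,0,0,0],[-0.003,0,0.0001,0],[-0.003,0,0.0002,0],[-0.003,0,0.0002,0],[-0.003,0,0.0003,0],[0,0,0,0]]])

```text
time_s: 17.58
tcp_pos: [0.5019, 0.157, 0.2651]
ee_rot: [[0.043, -0.999, 0.001], [-0.999, -0.043, -0.004], [0.004, -0.001, -1.0]]
wrist_force: [0.3, -2.8, 6.5]
gripper_width: 0.319
gripper_force: 30.0
```

jog_arm(rows=[[[-0.003,0,0.0004,0],[-0.003,0,0.0004,0],[-0.003,0,0.0005,0],[-0.003,0,0.0005,0],[-0.003,0,0.0006,0],[0,0,0,0],[0,0,0,0]]])

```text
time_s: 18.45
tcp_pos: [0.5012, 0.1721, 0.2625]
ee_rot: [[0.042, -0.999, 0.001], [-0.999, -0.042, -0.004], [0.004, -0.0, -1.0]]
wrist_force: [1.0, -2.4, 5.0]
gripper_width: 0.32
gripper_force: 30.0
```

```bash
python3 w.py w5; python3 -c "
from h import *
cv2.imwrite('pics/side5.png',capture('side')[:,:,::-1])
t=capture('top')[:,:,::-1];cv2.imwrite('pics/top5.png',t)
a=cv2.imread('pics/w5.png')[80:380,160:480];b=cv2.imread('pics/side5.png')[170:270,225:335]
cv2.imwrite('pics/c5.png',np.hstack([cv2.resize(a,(400,375)),cv2.resize(b,(400,375),interpolation=cv2.INTER_CUBIC)]))"
```

```text
18.45 [0.5012 0.1721 0.2625] [[0.042, -0.999, 0.001], [-0.999, -0.042, -0.004], [0.004, -0.0, -1.0]] [ 36.59954289  14.23741205 -15.53035033   0.23817556 -60.34019297
 -34.2868889 ] [ 1.   -2.42  4.96]
```

View pics/c5.png

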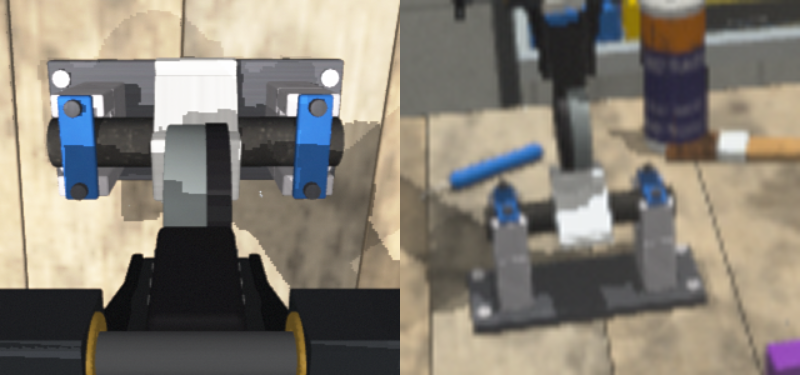

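The saddle sits over the band (no yellow visible) between the V-blocks. The TCP implies a tilt of about 0.21, so I'll nudge it 1 mm and let the needle settle.

jog_arm(rows=[[[-0.0007,0,0.0002,0],[0,0,0,0],[0,0,0,0],[0,0,0,0],[0,0,0,0],[0,0,0,0],[0,0,0,0],[0,0,0,0],[0,0,0,0],[0,0,0,0],[0,0,0,0],[0,0,0,0],[0,0,0,0]]])

```text
time_s: 20.23
tcp_pos: [0.5012, 0.1726, 0.2624]
ee_rot: [[0.042, -0.999, 0.001], [-0.999, -0.042, -0.004], [0.004, -0.0, -1.0]]
wrist_force: [0.0, -3.4, 6.7]
gripper_width: 0.318
gripper_force: 30.0
```

I'll add a little down-push so both legs bear firmly, since the force is currently biased sideways.

jog_arm(rows=[[[0,0,0.0005,0],[0,0,0.0005,0],[0,0,0,0],[0,0,0,0],[0,0,0,0],[0,0,0,0],[0,0,0,0],[0,0,0,0],[0,0,0,0],[0,0,0,0],[0,0,0,0],[0,0,0,0]]])

```text
time_s: 21.72
tcp_pos: [0.5012, 0.1727, 0.2624]
ee_rot: [[0.043, -0.999, 0.001], [-0.999, -0.043, -0.004], [0.004, -0.001, -1.0]]
wrist_force: [-1.0, -2.6, 10.4]
gripper_width: 0.319
gripper_force: 30.0
```

```bash
python3 -c "
from station import *
print(finish_job())"
```

```text
the job is handed in; nothing more can be done
None
```

I handed the job in with the gauge astride the bar over the yellow band, tilted about 0.21–0.22 rad toward the red mark, and still gripped and pressed down. I measured the mark at 0.20–0.22 and worked the tilt out from the arm's position; the dial faced away from the side camera there, so I didn't see the needle on the mark.

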